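# Open the feed-control box by its paddle latch and set the index lever

## Task

Open the grey steel control box on the bench: pull up the recessed paddle handle in its lid to trip the latch and keep it pulled while you raise the lid, until the lid stands up nearly upright by itself. Then click the black thumb lever inside towards the back, notch by notch, into its fourth notch (the first is the one nearest the front of the box) without ever going past the fourth, and let go; leave the lid standing open and the spanner, tape measure and small nut beside the box where they lie.

Things in the scene. Friction and masses are not known exactly. Their poses are not given: they have to be found in the camera images.
- feed_box: Fixed grey steel box, 260 mm deep (x), 320 mm wide (y); rim 100 mm, top of the shut lid 125 mm above the bench. Origin: centre of the underside, on the bench. Its x axis points from the front (robot side) back to the hinges, y left, z up; turned by some yaw. Offsets below are in this frame. Walls 3 mm; inside, a deck 20 mm up and low covers at the back, under 62 mm high.
- lid (a joint): Lid hinge angle (rad): 0 shut, grows as the front edge rises, stops at 1.40. The latch holds a shut lid below 0.03 until the paddle is pulled past about 0.2; once the lid is 0.15 open it is free and the paddle may be let go. The hinge is stiff and counterbalanced: about 4 N up at the paddle raises it, and it stays at any angle where it is left.
- lid_hinge (a point): A point on the lid's hinge axis, at the middle of the back rim, 130 mm behind the box's centre and 100 mm above the bench. The axis runs along the box's y.
- lid_front (a point): Middle of the lid's front top edge: 260 mm in front of the hinge axis and 25 mm above it when shut. It moves with the lid.
- paddle (a joint): Angle of the steel paddle handle in the lid (rad): 0 flush, 0.5 fully pulled up (stop); a weak spring (about 2 N at the lip) returns it. Its pivot axis runs along the box's y, 60 mm behind and 4 mm above paddle_grip when shut. Pulling on past the stop raises the lid.
- paddle_grip (a point): Where to pinch the paddle: on its front lip, centre across, 10 mm below the shut lid's top; moves with it. The paddle: a flat steel plate flush in the lid, 44 mm wide (box y: the width to pinch; it turns between gently closed fingers), front lip 10 mm thick, 20 mm tall. The open recess round it is 34 mm deep, with 38 mm free at either side and 28 mm in front of the lip.
- lever (a joint): Index lever angle (rad) about an axis along the box's y: six notches at 0.0 (first, leaning to the front), 0.2, 0.4, 0.6 (fourth), 0.8, 1.0; grows as its top moves back; vertical at 0.5. A spring roller draws it into a notch from within about 0.08 and holds it; let go half-way it may balance on a tooth. About 5 N at the thumb piece clicks it over. It starts below 0.5.
- lever_thumb (a point): Centre of the black thumb piece, 16 (x) by 20 (y: the width to pinch, from above; it turns between gently closed fingers) by 24 mm high, 80 mm from the lever's pivot; moves 16 mm per notch. A fixed toothed steel index plate stands 3 to 10 mm to the right of the lever's middle plane, teeth 45 mm from the pivot, top 73 mm above the bench.
- lever_pivot (a point): The lever's pivot: 50 mm in front of the box's centre, 60 mm to the right of it, 25 mm above the bench. Fixed to the box.
- spanner: Loose combination spanner, 189x37x10 mm, lying to the right of the box. A bystander. Origin: centre of the underside.
- tape_measure: Loose tape measure, 62x79x36 mm, lying to the left of the box. A bystander. Origin: centre of the underside.
- brass_nut: Loose hex nut, 19x22x10 mm, lying to the right of the box near its back. A bystander. Origin: centre of the underside.
- striker (a point): Middle of the latch's striker bar inside the box, 8 mm thick and 50 mm wide over its two uprights, 22 mm in front of the box's centre and 60 mm left of it, 80 mm above the bench. Stay clear of it beside the lever.

How it is judged (in metres and radians):
On the way, in this order (a step that is already met when the one before it is completed fails the run):
1. the paddle is pulled up (value of joint paddle above 0.17 rad), for 0.02 s.
2. the lid stands nearly upright (value of joint lid above 1 rad), for 0.2 s.
3. the lever is in the fourth notch (value of joint lever between 0.54 and 0.66 rad), for 0.2 s.
At the end, for the whole second after the job is handed in: The lid stands open at 1.0 rad (57 degrees) or more and is at rest, the paddle is back in its recess (under 0.1 rad), the lever rests in its fourth notch (0.6 rad, within 0.06) (all of step 3 and value of joint lid above 1 rad and value of joint paddle below 0.1 rad and velocity of joint lever between -0.05 and 0.05 rad/s and velocity of joint lid between -0.05 and 0.05 rad/s); the robot touches nothing.
It fails at once if the lever goes past the fourth notch (value of joint lever above 0.72 rad).
It fails at once if the spanner, the tape measure or the nut is pushed more than 30 mm (distance of any of spanner, tape_measure, brass_nut from where it was at the start of the episode above 0.03 m).
It also fails if it takes over 54 s, if anything falls off the work surface, if the arm or the gripper's body presses on something with over 40 N, if the wrist force passes 120 N, or if a joint passes its speed limit or range.

## Robot

A 7-joint arm with a two-finger parallel gripper is mounted at the origin on a cart in front of the work surface, level with it; the furniture and walls round the work are solid. World frame = base frame: x ahead of the robot, y to its left, z up, the work surface at z = 0. Lengths are in m, angles in degrees, forces in N, time in s.
With the tool pointing down it reaches from about 0.425 to 0.875 m from the base axis. Payload 4.7 kg.
Tool frame: the origin (TCP) lies between the finger pads; the fingertips stand 11 mm ahead of it and the grasp point (between the pads) lies 8 mm behind it (env.tcp_to_tips is the distance from the TCP to the fingertips, in m); z points along the fingers, y is the line along which they close (so a half turn about z gives the same grasp; the last joint's range is limited). The gripper opens to 87 mm and grips with 3 to 60 N. Pads are 19 mm wide; open, the fingers measure 117 mm over their backs; the gripper's body (75 mm by 190 mm) begins 51 mm behind the grasp point.
Start: joints at [70.651, 18.392, -4.016, 83.108, 1.295, 78.541, -3.26], TCP at [0.224, -0.61, 0.234] pointing down, gripper open.
Joint ranges: [-163.93, 163.93], [-17.29, 119.83], [-79.2, 71.16], [3.27, 140.29], [-89.18, 269.18], [5.43, 117.66], [-154.24, 154.24]. Speed limits (degrees/s): [147.25, 147.25, 180, 180, 180, 180, 180].

## Interface

Orientations are given as [roll, pitch, yaw] about the fixed x, y, z axes, in that order (R = Rz(yaw) Ry(pitch) Rx(roll)).
In Python, from cell import env, viewer gives the robot as it stands.
- The arm moves only by the tool step_arm, never from a script. Its arguments are lists of equal length, an entry for each row: "delta_pos": the shift along the tool's x, y, z in units of 0.2 m (1.0 is 0.2 m), a list of three; "rot": the turn, a rotation vector about the tool's x, y, z in units of 1.5 rad (1.0 is 1.5 rad), a list of three; "gripper": the gripper command: -1 is shut, 1 is fully open, values between are in proportion. A call has 1 to 20 rows; each row is the pose to reach, as a shift and turn from the pose commanded when the call began, along the tool's axes at that moment; what a row does not reach only later rows make up. A row lasts 1/8 s, in which the tool goes at most 62.5 mm and 10.7 degrees, less where a joint would pass 70% of its speed; a pose out of reach is approached as far as the arm can. A call with a number of a shift or a turn outside -1 to 1 is refused whole. A call with a gripper value outside its range is refused whole. The fingers move at their own pace and stop on an object; "squeeze" is the grip in N (left out, the last holds). Time passes only in rows, so rows that repeat a pose let the fingers close. It gives the time, the measured TCP pose, the force, the opening and the grip force at its end, in the units of the state.
- env.get_obs(): the state, without advancing time (a new reading comes with each control period).
- viewer.read_camera(name): name is "scene" or "side" or "wrist"; returns a dict with "img" (420x560x3 uint8, red, green, blue), "fx", "fy", "cx", "cy" (pixels), "pose" (4x4, takes a point from camera to world coordinates). Camera axes: x right, y down, z forward; pixel columns grow to the right and rows downward; lengths in m; the calibration is good to about 2 mm. A picture is of the moment at which its call begins. There is no depth.
- env.sign_off(): hands the job in; it is judged then, once.
The state is a dict: "time_s": time; "qpos": joint angles; "joint_velocities": joint speeds; "effort": joint torques, N m; "tool_pos": TCP position; "tool_rot": TCP orientation; "force": force on the tool from outside, world axes, zero at the start; "wrist_torque": the same for the moment, N m; "grip_width": finger opening in m; "grasp_force": force on a finger pad.
Only numpy, scipy, OpenCV 4.12 (cv2) and the standard library are available. Lean on these libraries where they do the work, as an engineer would, in place of code of your own. Each camera call takes 0.05 s, during which the arm holds its last target. There are 200 camera calls.

## Working session

There is one attempt and no reset: what is moved stays moved. The work goes in short steps, Python scripts to look and compute and a tool call to move; the robot and the scene stay as the last step left them, time stands still between calls to the robot, and variables do not carry over. Pictures are saved under pics/ and viewed, at most 10 in all, crops included, and the job is handed in when it is done.

Besides the shell and the picture viewer there is one more tool, called after ">>>" by a JSON object that holds its "method" and its "body". step_arm: Moves the arm, as the interface text tells. Shifts and turns lie within -1 to 1; 1 stands for 0.2 m of shift or 1.5 rad of turn. Its arguments: {"type":"object","properties":{"delta_pos":{"type":"array"},"rot":{"type":"array"},"gripper":{"type":"array"},"squeeze":{"type":"number"}},"required":["delta_pos","rot","gripper"]}

```bash
mkdir -p pics; python3 - <<'E'
from cell import env, viewer
import cv2, numpy as np, pickle
d={}
for n in ("scene","side","wrist"):
    c=viewer.read_camera(n); d[n]=c; cv2.imwrite(f"pics/{n}0.png",c["img"][:,:,::-1])
    print(n,c["fx"],c["cx"],c["cy"],np.round(c["pose"],3).tolist())
pickle.dump(d,open("cams.pkl","wb"))
o=env.get_obs();print(o["time_s"],o["tool_pos"],o["tool_rot"],o["grip_width"],env.tcp_to_tips)
E
```

```text
scene 419.0370758304059 271.307065699828 203.7635517405004 [[-0.806, -0.435, 0.401, 0.159], [-0.592, 0.615, -0.522, 0.579], [-0.019, -0.658, -0.753, 0.947], [0.0, 0.0, 0.0, 1.0]]
side 467.4364063681101 274.05192904159765 205.83590504569355 [[1.0, 0.013, -0.003, 0.571], [0.01, -0.622, 0.783, -0.945], [0.009, -0.783, -0.622, 0.833], [0.0, 0.0, 0.0, 1.0]]
wrist 326.4760675290793 281.9569795613638 213.98357827735805 [[0.344, -0.91, -0.231, 0.285], [-0.939, -0.334, -0.082, -0.587], [-0.002, 0.245, -0.97, 0.384], [0.0, 0.0, 0.0, 1.0]]
0.15 [ 0.22379464 -0.60982037  0.23270231] [-1.79915038e+02  5.05088089e-03  2.01572685e+01] 0.08715092911099709 0.011
```

View pics/scene0.png

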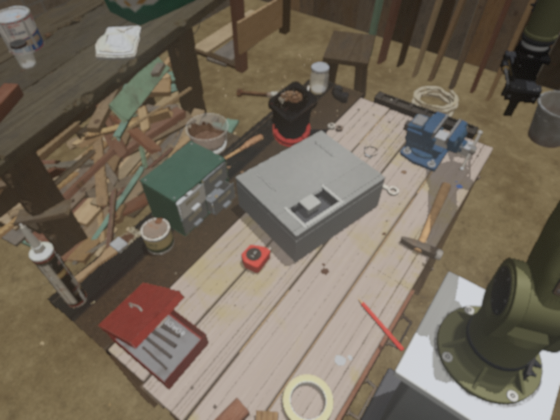

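View pics/side0.png

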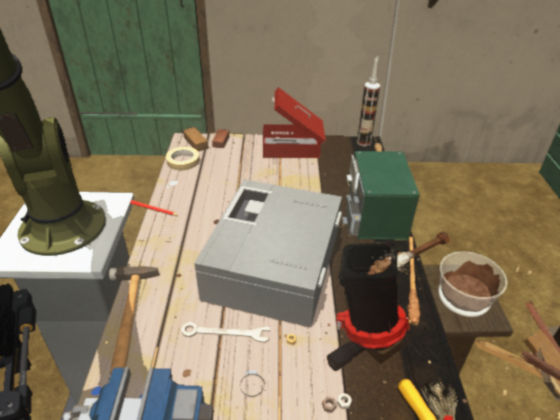

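Both views show the box, with the paddle in its recess near the front left: about (312,205) in scene and (248,207) in side. Next I'll zoom in for corner pixels.

```bash
python3 - <<'E'
import cv2
a=cv2.imread("pics/scene0.png")[125:265,230:390]; b=cv2.imread("pics/side0.png")[175:325,190:350]
a=cv2.resize(a,None,fx=2.5*2/2,fy=2.5,interpolation=2); b=cv2.resize(b,None,fx=2.5,fy=2.5,interpolation=2)
import numpy as np
o=np.zeros((375,800,3),np.uint8); o[:350,:400]=a; o[:,400:]=b
cv2.imwrite("pics/z.png",o)
E
```

```text
(no output)
```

View pics/z.png

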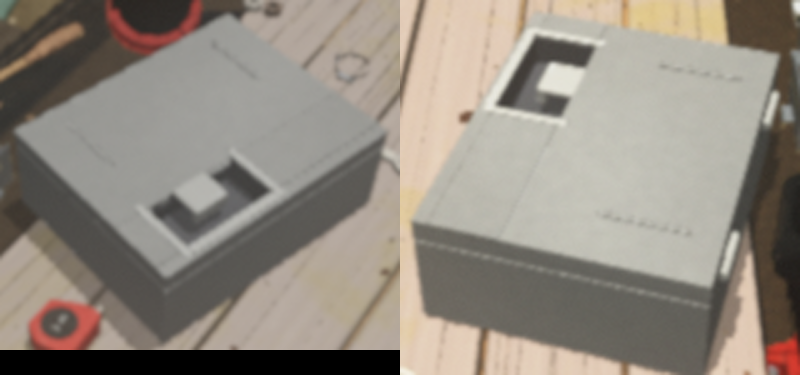

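```bash
cat > h.py <<'E'
import pickle, numpy as np
cams=pickle.load(open("cams.pkl","rb"))
def ray(c,u,v):
    P=c["pose"]; d=P[:3,:3]@np.array([(u-c["cx"])/c["fx"],(v-c["cy"])/c["fy"],1]); return P[:3,3],d/np.linalg.norm(d)
def onz(c,u,v,z):
    o,d=ray(c,u,v); return o+d*(z-o[2])/d[2]
def tri(rs):
    A=sum(np.eye(3)-np.outer(d,d) for o,d in rs); b=sum((np.eye(3)-np.outer(d,d))@o for o,d in rs); return np.linalg.solve(A,b)
E
python3 - <<'E'
from h import *
S=dict(FL=(165,277),FR=(385,133),BR=(230,13),BL=(15,132)); D=dict(FL=(135,13),FR=(15,222),BR=(310,290),BL=(380,52))
f=lambda p:(230+p[0]/2.5,125+p[1]/2.5); g=lambda p:(190+p[0]/2.5,175+p[1]/2.5)
Q={}
for k in S:
    a=onz(cams["scene"],*f(S[k]),.125);b=onz(cams["side"],*g(D[k]),.125)
    print(k,a.round(3),b.round(3),tri([ray(cams["scene"],*f(S[k])),ray(cams["side"],*g(D[k]))]).round(3)); Q[k]=(a+b)[:2]/2
l=lambda a,b:np.linalg.norm(Q[a]-Q[b])
print(l("FL","FR"),l("BL","BR"),l("FL","BL"),l("FR","BR"))
vx=Q["BL"]-Q["FL"]+Q["BR"]-Q["FR"]; vy=Q["FL"]-Q["FR"]+Q["BL"]-Q["BR"]
print(np.degrees(np.arctan2(vx[1],vx[0])),np.degrees(np.arctan2(-vy[0],vy[1])))
c=sum(Q.values())/4; print("c",c)
v=vx/np.linalg.norm(vx)+np.array([vy[1],-vy[0]])/np.linalg.norm(vy); y=np.arctan2(v[1],v[0]); R=np.array([[np.cos(y),-np.sin(y)],[np.sin(y),np.cos(y)]])
print("yaw",np.degrees(y))
for n,fn,pts in(("scene",f,[(175,190),(205,172),(228,190),(195,212),(211,201)]),("side",g,[(140,80),(152,62),(185,62),(185,97),(137,97)])):
    for p in pts:
        w=onz(cams[n],*fn(p),.125); print(n,p,w.round(3),"box",(R.T@(w[:2]-c)).round(3))
np.save("box.npy",[*c,y])
E
```

```text
FL [0.486 0.059 0.125] [0.489 0.052 0.125] [0.488 0.056 0.122]
FR [ 0.4   -0.243  0.125] [ 0.406 -0.253  0.125] [ 0.403 -0.248  0.119]
BR [ 0.647 -0.321  0.125] [ 0.65  -0.324  0.125] [ 0.649 -0.323  0.124]
BL [ 0.732 -0.011  0.125] [ 0.738 -0.01   0.125] [ 0.736 -0.011  0.125]
0.31482728363436385 0.32409443600403187 0.25646288765126524 0.25637136231946955
-15.849566867646079 -15.520442212608424
c [ 0.5686266  -0.13139193]
yaw -15.68500454012725
scene (175, 190) [ 0.541 -0.041  0.125] box [-0.051  0.079]
scene (205, 172) [ 0.529 -0.081  0.125] box [-0.052  0.038]
scene (228, 190) [ 0.496 -0.073  0.125] box [-0.086  0.036]
scene (195, 212) [ 0.508 -0.028  0.125] box [-0.087  0.083]
scene (211, 201) [ 0.502 -0.05   0.125] box [-0.086  0.06 ]
side (140, 80) [ 0.5   -0.06   0.125] box [-0.085  0.05 ]
side (152, 62) [ 0.511 -0.031  0.125] box [-0.083  0.081]
side (185, 62) [ 0.543 -0.03   0.125] box [-0.052  0.09 ]
side (185, 97) [ 0.545 -0.085  0.125] box [-0.036  0.038]
side (137, 97) [ 0.499 -0.086  0.125] box [-0.079  0.025]
```

```bash
cat >> h.py <<'E'
from scipy.spatial.transform import Rotation as Ro
cx,cy,yaw=np.load("box.npy")
def b2w(p):
    c,s=np.cos(yaw),np.sin(yaw); return np.array([cx+c*p[0]-s*p[1],cy+s*p[0]+c*p[1],p[2]])
def w2b(p):
    c,s=np.cos(yaw),np.sin(yaw); x,y=p[0]-cx,p[1]-cy; return np.array([c*x+s*y,-s*x+c*y,p[2]])
def down(pitch=0): return Ro.from_euler("xyz",[np.pi,pitch,yaw])
def move(pos,rot,tw,Rt):
    "units for step_arm from pose (pos, rpy deg) to world tcp tw, Rotation Rt"
    R=Ro.from_euler("xyz",rot,degrees=True)
    return (R.inv().apply(tw-pos)/.2).round(3).tolist(),((R.inv()*Rt).as_rotvec()/1.5).round(3).tolist()
E
python3 - <<'E'
from h import *
from cell import env
o=env.get_obs()
t=b2w([-.081,.06,.235]); print(t,move(o["tool_pos"],o["tool_rot"],t,down()))
E
```

```text
[ 0.50686374 -0.05172795  0.235     ] ([2.29, -2.132, -0.009], [-0.001, 0.0, 0.417])
```

>>> {"method": "step_arm", "body": {"delta_pos": [[0.95, -0.9, 0], [0.95, -0.9, 0], [0.95, -0.9, 0], [0.95, -0.9, 0], [0.95, -0.9, 0], [0.95, -0.9, 0]], "rot": [[0, 0, 0], [0, 0, 0], [0, 0, 0], [0, 0, 0], [0, 0, 0], [0, 0, 0]], "gripper": [[0.45], [0.45], [0.45], [0.45], [0.45], [0.45]], "squeeze": 15}}

```text
$.gripper[0]: bad value
```

>>> {"method": "step_arm", "body": {"delta_pos": [[0.95, -0.9, 0], [0.95, -0.9, 0], [0.95, -0.9, 0], [0.95, -0.9, 0], [0.95, -0.9, 0], [0.95, -0.9, 0]], "rot": [[0, 0, 0.1], [0, 0, 0.2], [0, 0, 0.3], [0, 0, 0.4], [0, 0, 0.417], [0, 0, 0.417]], "gripper": [[0.45], [0.45], [0.45], [0.45], [0.45], [0.45]]}}

```text
$.gripper[0]: bad value
```

```bash
python3 - <<'E'
from h import *
from cell import env
o=env.get_obs()
t=b2w([-.081,.06,.225]); print(o["time_s"],o["tool_pos"],o["tool_rot"],o["force"],o["grip_width"],move(o["tool_pos"],o["tool_rot"],t,down()))
E
```

```text
0.15 [ 0.22379464 -0.60982037  0.23270231] [-1.79915038e+02  5.05088089e-03  2.01572685e+01] [0.43676285 0.22924316 0.15973788] 0.08715092911099709 ([2.29, -2.132, 0.041], [-0.001, 0.0, 0.417])
```

Gripper entries are plain numbers.

>>> {"method": "step_arm", "body": {"delta_pos": [[0.95, -0.9, 0], [0.95, -0.9, 0], [0.95, -0.9, 0], [0.95, -0.9, 0], [0.95, -0.9, 0], [0.95, -0.9, 0]], "rot": [[0, 0, 0], [0, 0, 0], [0, 0, 0], [0, 0, 0], [0, 0, 0], [0, 0, 0]], "gripper": [0.45, 0.45, 0.45, 0.45, 0.45, 0.45], "squeeze": 15}}

```text
time_s: 0.9
tool_pos: [0.3404, -0.3756, 0.2337]
tool_rot: [180.0, 0.0, 20.2]
force: [0.1, -1.0, -0.6]
grip_width: 0.0634
grasp_force: 0.0
```

>>> {"method": "step_arm", "body": {"delta_pos": [[0.95, -0.9, 0], [0.95, -0.9, 0], [0.95, -0.9, 0], [0.95, -0.9, 0], [0.95, -0.9, 0], [0.95, -0.9, 0]], "rot": [[0, 0, 0.1], [0, 0, 0.2], [0, 0, 0.3], [0, 0, 0.4], [0, 0, 0.417], [0, 0, 0.417]], "gripper": [0.45, 0.45, 0.45, 0.45, 0.45, 0.45]}}

```text
time_s: 1.65
tool_pos: [0.4569, -0.1424, 0.2334]
tool_rot: [180.0, 0.0, -15.7]
force: [-0.0, -0.0, -0.3]
grip_width: 0.0632
grasp_force: 0.0
```

```bash
python3 - <<'E'
from h import *
from cell import env
o=env.get_obs()
t=b2w([-.081,.06,.225]); print(o["time_s"],o["tool_pos"],o["tool_rot"],o["force"],o["grip_width"],move(o["tool_pos"],o["tool_rot"],t,down()))
E
```

```text
1.65 [ 0.45687815 -0.14240898  0.2334491 ] [ 1.79994706e+02  6.12785057e-03 -1.56826452e+01] [-0.04415436 -0.02714728 -0.2861712 ] 0.06320204907340805 ([0.118, -0.504, 0.042], [0.0, 0.0, 0.0])
```

>>> {"method": "step_arm", "body": {"delta_pos": [[0.118, -0.504, 0.042], [0.118, -0.504, 0.042], [0.118, -0.504, 0.042], [0.118, -0.504, 0.042]], "rot": [[0, 0, 0], [0, 0, 0], [0, 0, 0], [0, 0, 0]], "gripper": [0.45, 0.45, 0.45, 0.45]}}

```text
time_s: 2.15
tool_pos: [0.5062, -0.0538, 0.2248]
tool_rot: [179.9, 0.0, -15.9]
force: [0.1, -0.5, 0.4]
grip_width: 0.0633
grasp_force: 0.0
```

```bash
python3 - <<'E'
from h import *
from cell import env,viewer
import cv2
c=viewer.read_camera("wrist"); cams["wrist"]=c; pickle.dump(cams,open("cams.pkl","wb"))
im=c["img"][:,:,::-1].copy()
def pr(p):
    P=c["pose"]; q=P[:3,:3].T@(b2w(p)-P[:3,3]); return int(q[0]/q[2]*c["fx"]+c["cx"]),int(q[1]/q[2]*c["fy"]+c["cy"])
for y in(.038,.082): print(pr([-.086,y,.125]))
cv2.imwrite("pics/w1.png",im)
E
```

```text
(306, 221)
(250, 222)
```

View pics/w1.png

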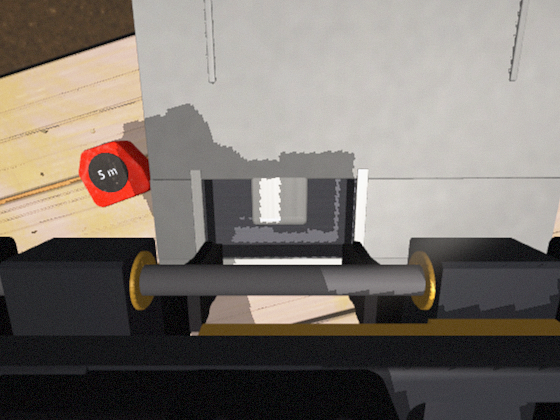

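The wrist picture shows the paddle's front edge at row ~223, columns 252–306. I predicted row 221, columns 250–306, so the estimate holds. Descending and pinching.

>>> {"method": "step_arm", "body": {"delta_pos": [[-0.005, 0, 0.2], [-0.005, 0, 0.4], [-0.005, 0, 0.5], [-0.005, 0, 0.55], [-0.005, 0, 0.575], [-0.005, 0, 0.575], [-0.005, 0, 0.575], [-0.005, 0, 0.575], [-0.005, 0, 0.575], [-0.005, 0, 0.575], [-0.005, 0, 0.575]], "rot": [[0, 0, 0], [0, 0, 0], [0, 0, 0], [0, 0, 0], [0, 0, 0], [0, 0, 0], [0, 0, 0], [0, 0, 0], [0, 0, 0], [0, 0, 0], [0, 0, 0]], "gripper": [0.45, 0.45, 0.45, 0.45, 0.45, 0.45, -1, -1, -1, -1, -1], "squeeze": 15}}

```text
time_s: 3.58
tool_pos: [0.5056, -0.0512, 0.1103]
tool_rot: [179.9, -0.0, -15.7]
force: [-1.1, -2.8, 1.1]
grip_width: 0.0443
grasp_force: 15.0
```

```bash
python3 - <<'E'
from h import *
from cell import env
o=env.get_obs(); print(w2b(o["tool_pos"]),o["tool_rot"],o["grip_width"])
H=np.array([.13,.1]);P=np.array([-.021,.119]);g=np.array([-.081,.115])
r=lambda p,c,a:c+np.array([[np.cos(a),np.sin(a)],[-np.sin(a),np.cos(a)]])@(p-c)
for a,t in[(.15,0),(.3,0),(.45,0),(.5,.05)]+[(.5,.05*k) for k in range(2,14)]:
    q=r(r(g,P,a),H,t); print(a,round(t,2),q.round(4),"tool units dx,dz",((q-g)*[1,-1]/.2).round(3))
E
```

```text
[-0.0823186  0.0601509  0.1102894] [ 1.79933005e+02 -2.04826410e-02 -1.56987461e+01] 0.04428293626574711
0.15 0 [-0.0809  0.124 ] tool units dx,dz [ 0.    -0.045]
0.3 0 [-0.0795  0.1329] tool units dx,dz [ 0.007 -0.09 ]
0.45 0 [-0.0768  0.1415] tool units dx,dz [ 0.021 -0.132]
0.5 0.05 [-0.0731  0.1545] tool units dx,dz [ 0.039 -0.197]
0.5 0.1 [-0.0701  0.1646] tool units dx,dz [ 0.054 -0.248]
0.5 0.15 [-0.0667  0.1745] tool units dx,dz [ 0.072 -0.297]
0.5 0.2 [-0.0627  0.1842] tool units dx,dz [ 0.092 -0.346]
0.5 0.25 [-0.0582  0.1937] tool units dx,dz [ 0.114 -0.394]
0.5 0.3 [-0.0533  0.203 ] tool units dx,dz [ 0.138 -0.44 ]
0.5 0.35 [-0.0479  0.2121] tool units dx,dz [ 0.165 -0.485]
0.5 0.4 [-0.0421  0.2208] tool units dx,dz [ 0.194 -0.529]
0.5 0.45 [-0.0359  0.2293] tool units dx,dz [ 0.226 -0.571]
0.5 0.5 [-0.0292  0.2374] tool units dx,dz [ 0.259 -0.612]
0.5 0.55 [-0.0221  0.2452] tool units dx,dz [ 0.294 -0.651]
0.5 0.6 [-0.0147  0.2526] tool units dx,dz [ 0.332 -0.688]
0.5 0.65 [-0.0069  0.2596] tool units dx,dz [ 0.371 -0.723]
```

The width is 44.3 mm, so the paddle is pinched. Pulling along the arc.

>>> {"method": "step_arm", "body": {"delta_pos": [[0, 0, -0.045], [0.007, 0, -0.09], [0.021, 0, -0.132], [0.03, 0, -0.165], [0.039, 0, -0.197], [0.047, 0, -0.222], [0.054, 0, -0.248], [0.063, 0, -0.272], [0.072, 0, -0.297], [0.082, 0, -0.322], [0.092, 0, -0.346], [0.103, 0, -0.37], [0.114, 0, -0.394], [0.114, 0, -0.394]], "rot": [[0, 0, 0], [0, 0, 0], [0, 0, 0], [0, 0, 0], [0, 0, 0], [0, 0, 0], [0, 0, 0], [0, 0, 0], [0, 0, 0], [0, 0, 0], [0, 0, 0], [0, 0, 0], [0, 0, 0], [0, 0, 0]], "gripper": [-1, -1, -1, -1, -1, -1, -1, -1, -1, -1, -1, -1, -1, -1], "squeeze": 20}}

```text
time_s: 5.32
tool_pos: [0.5257, -0.0568, 0.1891]
tool_rot: [179.9, 0.3, -15.7]
force: [-5.6, -3.5, 0.6]
grip_width: 0.0441
grasp_force: 20.0
```

```bash
python3 - <<'E'
from h import *
from cell import env,viewer
import cv2
o=env.get_obs(); print(w2b(o["tool_pos"]),o["force"],o["grip_width"])
c=viewer.read_camera("side"); cv2.imwrite("pics/s2.png",c["img"][:,:,::-1])
E
```

```text
[-0.06148156  0.06016642  0.18905055] [-5.64767439 -3.52150859  0.63620794] 0.04407298214805307
```

View pics/s2.png

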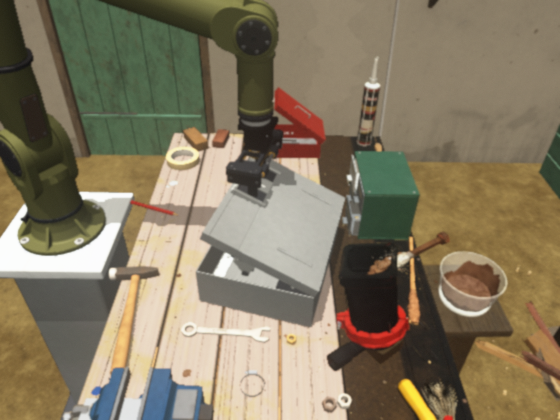

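The lid is opening and its front right corner is now at (208,237). I'll lift further on the same arc, to about 0.6 rad.

>>> {"method": "step_arm", "body": {"delta_pos": [[0.012, 0, -0.023], [0.024, 0, -0.046], [0.037, 0, -0.069], [0.051, 0, -0.091], [0.065, 0, -0.113], [0.08, 0, -0.135], [0.096, 0, -0.156], [0.112, 0, -0.177], [0.128, 0, -0.198], [0.145, 0, -0.218], [0.162, 0, -0.238], [0.18, 0, -0.257], [0.199, 0, -0.276], [0.218, 0, -0.294], [0.218, 0, -0.294]], "rot": [[0, 0, 0], [0, 0, 0], [0, 0, 0], [0, 0, 0], [0, 0, 0], [0, 0, 0], [0, 0, 0], [0, 0, 0], [0, 0, 0], [0, 0, 0], [0, 0, 0], [0, 0, 0], [0, 0, 0], [0, 0, 0], [0, 0, 0]], "gripper": [-1, -1, -1, -1, -1, -1, -1, -1, -1, -1, -1, -1, -1, -1, -1], "squeeze": 20}}

```text
time_s: 7.25
tool_pos: [0.5682, -0.0687, 0.2484]
tool_rot: [179.9, 0.2, -15.7]
force: [-4.2, -3.4, 1.6]
grip_width: 0.0435
grasp_force: 20.0
```

```bash
python3 - <<'E'
from h import *
from cell import env,viewer
import cv2
o=env.get_obs(); print(w2b(o["tool_pos"]),o["force"],o["grip_width"])
s=viewer.read_camera("scene")["img"]; c=viewer.read_camera("side")["img"]
cv2.imwrite("pics/s3.png",cv2.resize(np.hstack([s[80:300,180:460],c[100:320,140:420]])[:,:,::-1],None,fx=1.42,fy=1.42))
E
```

```text
[-0.01737985  0.06022026  0.24838283] [-4.16116423 -3.35326065  1.55012274] 0.043512398471034476
```

View pics/s3.png

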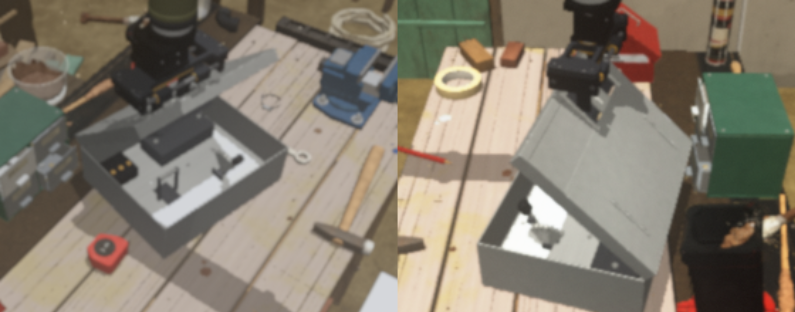

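The lid is at about 0.6 rad and the lever is visible inside. Next I'll release, withdraw along the lid normal, go round in front of the front edge and push it up.

>>> {"method": "step_arm", "body": {"delta_pos": [[0, 0, 0], [0, 0, 0], [0, 0, 0], [0.05, 0, -0.08], [0.1, 0, -0.16], [0.17, 0, -0.25], [0.17, 0, -0.4], [0.1, 0.1, -0.5], [-0.2, 0.2, -0.5], [-0.5, 0.3, -0.5], [-0.75, 0.3, -0.5], [-0.75, 0.3, -0.5]], "rot": [[0, 0, 0], [0, 0, 0], [0, 0, 0], [0, 0, 0], [0, 0, 0], [0, 0, 0], [0, 0, 0], [0, 0, 0], [0, 0, 0], [0, 0, 0], [0, 0, 0], [0, 0, 0]], "gripper": [0.45, 0.45, 0.45, 0.45, 0.45, 0.45, 0.45, 0.45, -1, -1, -1, -1], "squeeze": 15}}

```text
time_s: 8.85
tool_pos: [0.407, -0.0846, 0.3489]
tool_rot: [179.8, -0.2, -15.7]
force: [1.0, -0.2, 0.0]
grip_width: 0.0308
grasp_force: 0.0
```

```bash
python3 - <<'E'
from h import *
from cell import env,viewer
import cv2
o=env.get_obs(); p=o["tool_pos"]; print(w2b(p),o["tool_rot"],o["force"],o["grip_width"],o["qpos"])
s=viewer.read_camera("scene")["img"]; c=viewer.read_camera("side")["img"]
cv2.imwrite("pics/s4.png",cv2.resize(np.hstack([s[80:300,180:460],c[100:320,140:420]])[:,:,::-1],None,fx=1.42,fy=1.42))
for n,q in [("low",[-.16,0,.226])]+[(t,[.13-.26*np.cos(t)-.0095,0,.1+.26*np.sin(t)-.014]) for t in (.5,.6,.7,.8,.9,1,1.1,1.2,1.25)]:
    print(n,move(p,o["tool_rot"],b2w(q),down())[0])
E
```

```text
[-0.1682885   0.00131843  0.34887626] [ 1.79834196e+02 -1.69101018e-01 -1.57343260e+01] [ 1.04458982 -0.15175117  0.03563672] 0.03076892521575998 [ 45.4492176  -13.05931845 -30.58710522 101.27655665  -6.43596413
  89.84736468 -90.22101935]
low [0.04, 0.005, 0.615]
0.5 [0.301, 0.004, 0.692]
0.6 [0.369, 0.005, 0.581]
0.7 [0.448, 0.005, 0.478]
0.8 [0.537, 0.005, 0.383]
0.9 [0.635, 0.005, 0.298]
1 [0.741, 0.005, 0.223]
1.1 [0.854, 0.005, 0.158]
1.2 [0.973, 0.005, 0.106]
1.25 [1.034, 0.005, 0.084]
```

View pics/s4.png

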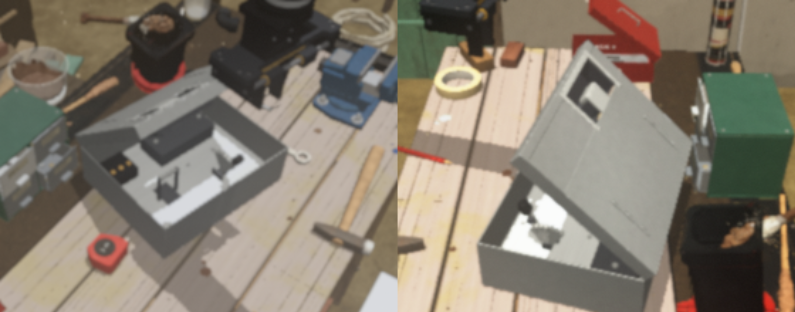

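The lid holds at ~0.6, the paddle is flush again, and nothing else moved. Lowering in front of the edge, then pushing along its arc.

>>> {"method": "step_arm", "body": {"delta_pos": [[0.04, 0, 0.2], [0.04, 0, 0.45], [0.04, 0, 0.6], [0.18, 0, 0.68], [0.301, 0, 0.68], [0.369, 0, 0.58], [0.41, 0, 0.53], [0.448, 0, 0.478], [0.49, 0, 0.43], [0.537, 0, 0.383], [0.585, 0, 0.34], [0.635, 0, 0.298], [0.687, 0, 0.26], [0.741, 0, 0.223], [0.797, 0, 0.19], [0.854, 0, 0.158], [0.913, 0, 0.13], [0.973, 0, 0.106], [0.995, 0, 0.1], [0.995, 0, 0.1]], "rot": [[0, 0, 0], [0, 0, 0], [0, 0, 0], [0, 0, 0], [0, 0, 0], [0, 0, 0], [0, 0, 0], [0, 0, 0], [0, 0, 0], [0, 0, 0], [0, 0, 0], [0, 0, 0], [0, 0, 0], [0, 0, 0], [0, 0, 0], [0, 0, 0], [0, 0, 0], [0, 0, 0], [0, 0, 0], [0, 0, 0]], "gripper": [-1, -1, -1, -1, -1, -1, -1, -1, -1, -1, -1, -1, -1, -1, -1, -1, -1, -1, -1, -1]}}

```text
time_s: 11.45
tool_pos: [0.601, -0.1397, 0.3276]
tool_rot: [-180.0, -0.0, -15.7]
force: [-0.2, -0.4, -0.9]
grip_width: 0.0003
grasp_force: 0.0
```

```bash
python3 - <<'E'
from h import *
from cell import env,viewer
import cv2
o=env.get_obs(); p=o["tool_pos"]; print(w2b(p),o["tool_rot"],o["force"],o["grip_width"])
d={n:viewer.read_camera(n) for n in("scene","side","wrist")}; pickle.dump(d,open("c5.pkl","wb"))
s=d["scene"]["img"];c=d["side"]["img"]
cv2.imwrite("pics/s5.png",cv2.resize(np.hstack([s[80:300,180:460],c[100:320,140:420]])[:,:,::-1],None,fx=1.42,fy=1.42,interpolation=2))
E
```

```text
[0.03342893 0.00079174 0.3275799 ] [-1.79989251e+02 -2.58503083e-02 -1.57023884e+01] [-0.1663142  -0.40405153 -0.87715889] 0.0002547262622030086
```

View pics/s5.png

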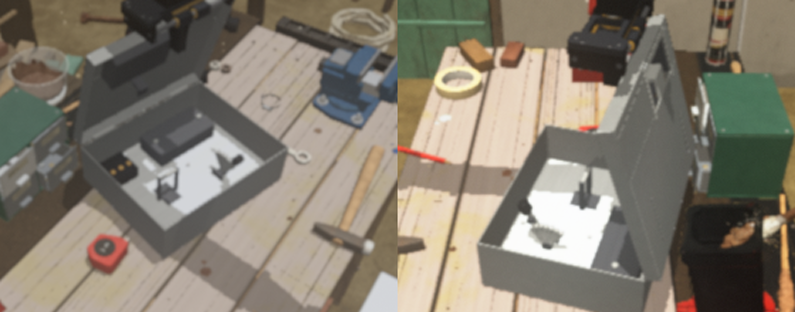

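The lid stands at ~1.23 rad. The lever's thumb piece is at about side (228,245) and scene (347,193), so I'll triangulate it.

```bash
python3 - <<'E'
from h import *
import cv2
d=pickle.load(open("c5.pkl","rb")); R={}
for n,(u,v) in dict(side=(228,245),scene=(347,193)).items():
    g=cv2.cvtColor(d[n]["img"],cv2.COLOR_RGB2GRAY)[v-14:v+15,u-16:u+17]
    m=(g<50).astype(np.uint8); k,l,st,ce=cv2.connectedComponentsWithStats(m)
    for i in range(1,k):
        if st[i,4]>8: print(n,st[i].tolist(),(ce[i]+[u-16,v-14]).round(1))
    np.set_printoptions(linewidth=200); print(g)
E
```

```text
[[143 142 143 145 145 150 155 142 110  91  88  88  87  87  87  88  87  88  88  89  90  93 113 153 186 199 201 203 204 204 203 202 203]
 [144 143 142 144 147 153 148 122  97  88  87  87  90  89  88  89  87  87  89  89  91 100 133 173 194 201 203 202 203 203 202 204 204]
 [144 143 143 147 153 152 134 104  90  88  89  88  89  88  89  88  89  89  88  89  93 114 157 197 213 212 207 203 204 203 203 205 206]
 [143 143 146 150 159 151 118  93  87  88  87  87  90  88  88  87  89  90  87  91  99 137 191 231 241 236 226 220 220 220 221 222 221]
 [143 144 147 156 157 134 101  88  87  88  89  89  88  88  90  88  88  87  88  92 113 166 226 246 251 249 246 244 245 244 245 245 245]
 [147 146 152 159 149 114  92  86  87  88  87  88  90  90  89  89  89  89  91 103 137 189 236 250 252 252 252 252 252 252 252 252 252]
 [161 161 160 154 130 100  89  90  86  88  90  89  89  88  89  90  89  89  96 123 164 210 242 251 252 252 252 252 252 252 252 252 252]
 [200 193 175 147 108  91  88  88  88  89  89  88  89  89  90  88  88  90 103 147 198 234 248 252 252 252 252 252 252 252 252 252 252]
 [217 204 172 128  9
[... 6031 characters left out ...]
 99  94  94  94  94  94]
 [140 106  87  89  94 101 119 147 178 204 212 214 213 213 213 213 213 212 210 207 200 186 165 141 119 105  96  93  94  94  95  94  93]
 [180 149 110  86  87 104 133 158 183 203 212 213 213 213 213 213 212 210 203 191 177 156 133 111  99  94  94  95  94  93  94  94  93]
 [203 185 153 114  93 108 139 162 176 193 206 212 214 213 213 211 207 200 186 167 142 120 103  95  94  93  94  94  94  94  94  94  94]
 [212 205 187 156 126 126 146 161 168 178 195 209 213 213 210 203 191 177 156 134 112  98  95  93  94  94  94  95  94  95  94  94  94]
 [213 211 204 189 168 154 156 161 164 170 188 206 211 207 200 186 165 142 121 105  96  93  94  94  95  94  94  95  94  95  94  94  95]]
```

```bash
python3 - <<'E'
from h import *
d=pickle.load(open("c5.pkl","rb"))
w=tri([ray(d["side"],228.7,245),ray(d["scene"],346.6,192.6)]); b=w2b(w); print(w,b)
for n,u,v in(("side",228.7,245),("scene",346.6,192.6)):
    o,r=ray(d[n],u,v); k=w2b(o+r*((w-o)@r)); print(n,k.round(4))
print("angle",.5+np.arctan2(b[0]+.05,b[2]-.025),np.hypot(b[0]+.05,b[2]-.025))
for q in(0,.2,.4,.6): print(q,-.05+.08*np.sin(q-.5),.025+.08*np.cos(q-.5))
# project candidates to pixels
for n in("side","scene"):
  c=d[n];P=c["pose"]
  for q in(0,.2,.4):
    x=P[:3,:3].T@(b2w([-.05+.08*np.sin(q-.5),-.06,.025+.08*np.cos(q-.5)])-P[:3,3]); print(n,q,(x[:2]/x[2]*c["fx"]+[c["cx"],c["cy"]]).round(1))
E
```

```text
[ 0.46653159 -0.16314147  0.09571499] [-0.08970981 -0.0581685   0.09571499]
side [-0.0905 -0.0586  0.0956]
scene [-0.089  -0.0577  0.0958]
angle -0.011665428580506898 0.08110166077880253
0 -0.08835404308833625 0.09520660495122982
0.2 -0.07364161653290717 0.10142691913004848
0.4 -0.05798667333174625 0.10460033322224208
0.6 -0.042013326668253755 0.10460033322224208
side 0 [229.4 245.7]
side 0.2 [235.3 245. ]
side 0.4 [241.8 245.3]
scene 0 [347.  192.2]
scene 0.2 [343.5 187.7]
scene 0.4 [339.6 183.7]
```

The lever is at 0.0, the first notch: measured radius is 81 mm and angle −0.01. Going above the thumb piece.

>>> {"method": "step_arm", "body": {"delta_pos": [[-0.3, 0.1, 0], [-0.6, 0.3, 0], [-0.61, 0.3, 0.2], [-0.61, 0.3, 0.5], [-0.61, 0.3, 0.74], [-0.61, 0.3, 0.74], [-0.61, 0.3, 0.74]], "rot": [[0, 0, 0], [0, 0, 0], [0, 0, 0], [0, 0, 0], [0, 0, 0], [0, 0, 0], [0, 0, 0]], "gripper": [-0.17, -0.17, -0.17, -0.17, -0.17, -0.17, -0.17], "squeeze": 15}}

```text
time_s: 12.48
tool_pos: [0.468, -0.1644, 0.1818]
tool_rot: [180.0, -0.2, -15.7]
force: [-0.2, -0.1, 0.7]
grip_width: 0.0359
grasp_force: 0.0
```

```bash
python3 - <<'E'
from h import *
from cell import env
o=env.get_obs(); p=o["tool_pos"]; print(w2b(p),o["tool_rot"],o["force"],o["grip_width"])
print(move(p,o["tool_rot"],b2w([-.0885,-.059,.091]),down()))
for q in(.1,.2,.3,.4,.5,.6,.62): print(q,((.08*np.sin(q-.5)+.08*np.sin(.5))/.2).round(3),(-.4*(np.cos(q-.5)-np.cos(.5))).round(3))
E
```

```text
[-0.08792163 -0.05899956  0.18175942] [ 1.79971679e+02 -1.63006617e-01 -1.56724746e+01] [-0.18024824 -0.06592057  0.65391116] 0.03585920714673812
([-0.004, -0.0, 0.454], [0.0, -0.002, 0.0])
0.1 0.036 -0.017
0.2 0.074 -0.031
0.3 0.112 -0.041
0.4 0.152 -0.047
0.5 0.192 -0.049
0.6 0.232 -0.047
0.62 0.24 -0.046
```

>>> {"method": "step_arm", "body": {"delta_pos": [[0, 0, 0.2], [0, 0, 0.35], [0, 0, 0.41], [0, 0, 0.445], [0, 0, 0.445], [0, 0, 0.445], [0, 0, 0.445], [0, 0, 0.445], [0, 0, 0.445], [0, 0, 0.445], [0, 0, 0.445]], "rot": [[0, 0, 0], [0, 0, 0], [0, 0, 0], [0, 0, 0], [0, 0, 0], [0, 0, 0], [0, 0, 0], [0, 0, 0], [0, 0, 0], [0, 0, 0], [0, 0, 0]], "gripper": [-0.17, -0.17, -0.17, -0.17, -0.17, -0.17, -1, -1, -1, -1, -1], "squeeze": 15}}

```text
time_s: 13.85
tool_pos: [0.4667, -0.165, 0.091]
tool_rot: [179.9, -0.0, -15.7]
force: [-1.0, -4.2, 3.1]
grip_width: 0.02
grasp_force: 15.0
```

The fingers hold 20 mm, so the thumb piece is gripped. First notch step, to 0.2.

>>> {"method": "step_arm", "body": {"delta_pos": [[0.018, 0, -0.009], [0.036, 0, -0.017], [0.055, 0, -0.025], [0.074, 0, -0.031], [0.074, 0, -0.031], [0.074, 0, -0.031]], "rot": [[0, 0, 0], [0, 0, 0], [0, 0, 0], [0, 0, 0], [0, 0, 0], [0, 0, 0]], "gripper": [-1, -1, -1, -1, -1, -1], "squeeze": 20}}

```text
time_s: 14.6
tool_pos: [0.481, -0.169, 0.0968]
tool_rot: [179.9, -0.0, -15.7]
force: [-0.5, -5.5, -0.3]
grip_width: 0.0194
grasp_force: 20.0
```

>>> {"method": "step_arm", "body": {"delta_pos": [[0.019, 0, -0.005], [0.038, 0, -0.01], [0.058, 0, -0.013], [0.078, 0, -0.016], [0.078, 0, -0.016], [0.078, 0, -0.016]], "rot": [[0, 0, 0], [0, 0, 0], [0, 0, 0], [0, 0, 0], [0, 0, 0], [0, 0, 0]], "gripper": [-1, -1, -1, -1, -1, -1]}}

```text
time_s: 15.35
tool_pos: [0.4957, -0.1731, 0.0997]
tool_rot: [180.0, 0.0, -15.7]
force: [-0.6, -5.9, -1.0]
grip_width: 0.0197
grasp_force: 20.0
```

```bash
python3 - <<'E'
from h import *
from cell import env
o=env.get_obs(); p=o["tool_pos"]; print(o["time_s"],w2b(p),o["tool_rot"],o["force"],o["grip_width"],o["grasp_force"])
E
```

```text
15.35 [-0.05893239 -0.05989085  0.09972797] [ 1.79953074e+02  2.01502321e-02 -1.57166359e+01] [-0.59885525 -5.91325896 -1.01321958] 0.019717618464459036 19.999873959459364
```

It tracks well, at about 0.39. Last notch, then release and rise.

>>> {"method": "step_arm", "body": {"delta_pos": [[0.02, 0, -0.002], [0.04, 0, -0.002], [0.06, 0, -0.002], [0.08, 0, 0], [0.08, 0, 0], [0.08, 0, 0], [0.08, 0, 0]], "rot": [[0, 0, 0], [0, 0, 0], [0, 0, 0], [0, 0, 0], [0, 0, 0], [0, 0, 0], [0, 0, 0]], "gripper": [-1, -1, -1, -1, -1, -1, -1]}}

```text
time_s: 16.23
tool_pos: [0.5112, -0.1775, 0.0999]
tool_rot: [180.0, -0.0, -15.7]
force: [-1.4, -4.5, -0.3]
grip_width: 0.0198
grasp_force: 20.0
```

>>> {"method": "step_arm", "body": {"delta_pos": [[0, 0, 0], [0, 0, 0], [0, 0, 0], [0, 0, 0], [0, 0, -0.2], [0, 0, -0.4], [-0.2, 0, -0.6], [-0.5, 0, -0.65], [-0.5, 0, -0.65], [-0.5, 0, -0.65], [-0.5, 0, -0.65]], "rot": [[0, 0, 0], [0, 0, 0], [0, 0, 0], [0, 0, 0], [0, 0, 0], [0, 0, 0], [0, 0, 0], [0, 0, 0], [0, 0, 0], [0, 0, 0], [0, 0, 0]], "gripper": [-0.17, -0.17, -0.17, -0.17, -0.17, -0.17, -0.17, -0.17, -0.17, -0.17, -0.17]}}

```text
time_s: 17.6
tool_pos: [0.416, -0.1496, 0.2297]
tool_rot: [-179.9, 0.0, -15.6]
force: [-0.5, 0.3, 0.3]
grip_width: 0.0361
grasp_force: 0.0
```

```bash
python3 - <<'E'
from h import *
from cell import env,viewer
import cv2
o=env.get_obs(); print(o["time_s"],w2b(o["tool_pos"]),o["force"],o["joint_velocities"].round(3))
d={n:viewer.read_camera(n) for n in("scene","side")}; pickle.dump(d,open("c6.pkl","wb"))
s=d["scene"]["img"];c=d["side"]["img"]
for n in("side","scene"):
  k=d[n];P=k["pose"]
  for q in(.4,.6,.8):
    x=P[:3,:3].T@(b2w([-.05+.08*np.sin(q-.5),-.06,.025+.08*np.cos(q-.5)])-P[:3,3]); print(n,q,(x[:2]/x[2]*k["fx"]+[k["cx"],k["cy"]]).round(1))
f=lambda a:cv2.resize(a[:,:,::-1],(400,400),interpolation=2)
cv2.imwrite("pics/s6.png",np.hstack([f(s[165:225,310:370]),f(c[215:275,205:265])]))
cv2.imwrite("pics/s7.png",cv2.resize(np.hstack([s[80:300,180:460],c[100:380,140:420][:220]])[:,:,::-1],None,fx=1.42,fy=1.42,interpolation=2))
E
```

```text
17.6 [-0.14199471 -0.05879465  0.22969085] [-0.47621431  0.31098438  0.26658851] [-0.05   0.665 -0.051 -0.056 -0.032  0.284  0.037]
side 0.4 [241.8 245.3]
side 0.6 [248.5 246.8]
side 0.8 [255.1 249.2]
scene 0.4 [339.6 183.7]
scene 0.6 [335.6 180.5]
scene 0.8 [331.6 178.2]
```

View pics/s6.png

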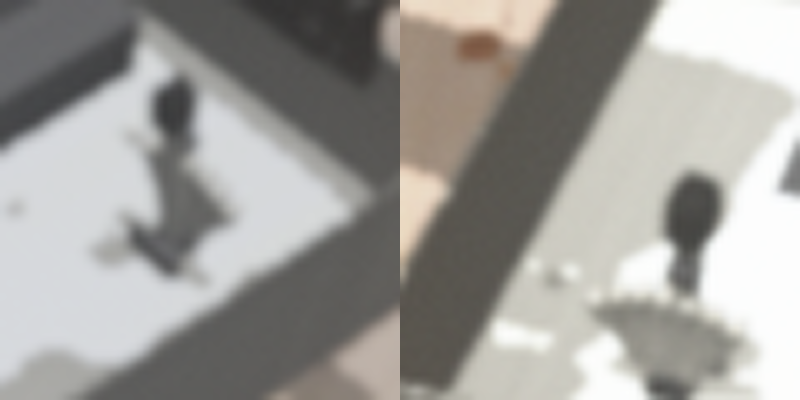

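View pics/s7.png

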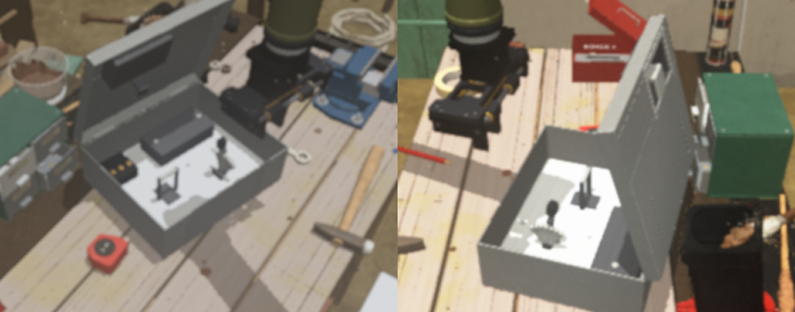

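The thumb piece is at scene (336.2,180.4) and side (248.8,246.2), which matches the 0.6 prediction. The lid stands open, the paddle is flush, the bystanders haven't moved and the arm is clear.

```bash
python3 -c "
from cell import env
print(env.sign_off())"
```

```text
the job is handed in; nothing more can be done
None
```

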